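Air the plant cabinet: pull the vent hatch down with the hook pole and set the fan

TASK

Use the hook pole from the blue mat to air the plant cabinet on the desk: put its hook into the orange ring at the top of the vent hatch and pull the hatch down towards you as far as it goes, pulling only with the pole and never with the gripper itself. Turn the black knob on the white fan control box until its white pointer line is at the green mark, and leave the pole lying lengthwise in the middle of its blue mat again. Do not shift or knock over the other things on the desk.

Things in the scene. Friction and masses are not known exactly. Their poses are not given: they have to be found in the camera images.
- pole: Hook pole, 195 mm long, about 150 g. Dark wooden handle block 100 (own x) x 24 x 42 high, origin at the centre of its underside, z up. From its +x end an aluminium shaft, 10 thick, centre line 36 above the underside, runs along +x to x = 140, where a 10 thick spike turns straight down to 4 above the underside. Starts on the mat on its underside, spike down. Grip the handle across y.
- hook_tip (a point): Lower end of the pole's spike, at (140, 0, 4) mm in the pole's frame
- pole_mid (a point): Middle of the whole pole, at (47, 0, 20) mm in the pole's frame
- mat: Blue felt mat fixed to the desk, 240 (own x) x 100 (own y) x 3 mm thick; origin at the centre of its underside. The pole starts on it, its hook towards the mat's +x. A stapler and a mug stand close beside it.
- cabinet: Glazed plant cabinet fixed on the desk, 160 deep x 260 wide x 285 high, white base 126 high; origin on the desk under the middle of its front face; the front faces own -x, z up. The vent hatch closes the upper part of the front; nothing overhangs it.
- hatch (a joint): Angle of the vent hatch (rad) about its lower edge: 0 = upright, shut; grows as its top comes down towards the cabinet's -x; 0.80 = stop, fully down. Starts at 0 to 0.12. A stiff friction hinge (0.5 N m, about 4 N at the ring) holds it wherever it is left. Hatch 236 wide x 145 high x 8 mm, clear with a grey frame.
- hatch_hinge (a point): Middle of the hatch's hinge line (which runs along the cabinet's y), on the cabinet's front face, 130 mm above the desk
- ring (a point): Centre of the orange ring fixed to the hatch's top and turning with it. Its hole looks up when the hatch is shut: 32 mm hole, 6 mm thick bar, 44 mm outside. In the hatch's plane it is 150 mm from the hinge, and 30 mm out in front. The point's z is the ring's axis; its -x points out from the hatch.
- fanbox: White fan control box fixed on the desk, 130 x 130 x 50 mm, origin at the centre of its underside, with a dial of 11 marks on top, the fifth one large and green
- fan_knob (a joint): Angle of the black fan knob (rad). Grows as it turns clockwise seen from above, 0 to 4.75, stays where it is left (0.04 N m friction). At 0 its white pointer line points to the fan box's own -x; the green mark is at 1.90. It starts between 0.4 and 1.2. The marks are 0.475 rad apart, the first at 0.
- fan_knob_grip (a point): Point on the knob's upright axis at the height to grip, 87 mm above the desk. The knob has a bar grip 57 long x 14 wide, whose top is at 94 mm and bottom at 64 mm, along the pointer line; it turns on a disc of 84 mm diameter.
- garden_tray: Black tray fixed on the desk, 170 x 220 x 28 mm, with pebbles and a little bamboo fence up to 65 mm high; origin at the centre of its underside
- plant_pot: Loose terracotta pot, 68 mm across, leaves to 90 mm high; origin under its centre (bystander)
- stapler: Loose red stapler, 130 (own x) x 34 x 50 mm high, lying beside the mat; origin under its centre (bystander)
- mug: Loose blue mug, 72 mm across, 90 mm high, handle at own +y reaching 73 mm from the axis; origin under its centre (bystander)
- pen_cup: Loose dark pen cup, 68 mm across, pens up to 150 mm high, close behind the fan box; origin under its centre (bystander)
- trophy: Loose brass trophy on a 70 mm square stone foot, 200 mm high; origin under its centre (bystander)
- flask: Loose green bottle, 68 mm across, 200 mm high; origin under its centre (bystander)

How it is judged:
On the way, in this order (a step that is already met when the one before it is completed fails the run):
1. the pole's spike is down through the ring of the hatch, still near shut (value of joint hatch below 0.3 rad and horizontal distance between hook_tip and ring below 0.024 m and z of hook_tip in the frame of ring below -0.006 m and distance between hook_tip and ring below 0.042 m), for 0.1 s.
2. the hatch is pulled down to its stop (0.72 rad or more) with the hook still in the ring (value of joint hatch above 0.72 rad and distance between hook_tip and ring below 0.048 m and z of hook_tip in the frame of ring below 0 m), for 0.1 s.
At the end, for the whole second after the job is handed in: The hatch is down at 0.72 rad or more (stop 0.80); the knob is within 0.12 rad of the green mark (1.78 to 2.02); the pole lies at rest on the mat, along it within 0.35 rad, its middle within 45 mm of the mat's middle along both of the mat's axes and under 45 mm high (value of joint hatch above 0.72 rad and value of joint fan_knob between 1.78 and 2.02 rad and x of pole_mid in the frame of mat between -0.045 and 0.045 m and y of pole_mid in the frame of mat between -0.045 and 0.045 m and angle between the x axis of pole and the x axis of mat, either way round below 0.35 rad and height (world z) of pole_mid below 0.045 m and linear speed of pole below 0.02 m/s); the robot touches nothing.
It fails at once if the fingers press on the hatch or its ring by more than 2 N (contact force between the fingers and hatch above 2 N).
It fails at once if a bystander is shifted by more than 30 mm or tipped over by more than 0.5 rad (distance of any of plant_pot, stapler, mug, pen_cup, trophy, flask from where it was at the start of the episode above 0.03 m or angle between any of plant_pot, stapler, mug, pen_cup, trophy, flask's own z axis and vertical above 0.5 rad).
It also fails if it takes over 72 s, if anything falls off the work surface, if the arm or the gripper's body presses on something with over 40 N, if the wrist force passes 120 N, or if a joint passes its speed limit or range.

ROBOT

A 7-joint arm with a two-finger parallel gripper is mounted at the origin on the work surface. World frame = base frame: x ahead of the robot, y to its left, z up, the work surface at z = 0. Lengths are in m, angles in rad, forces in N, time in s.
With the tool pointing down it reaches from about 0.375 to 0.925 m from the base axis. Payload 3.1 kg.
Tool frame: the origin (TCP) lies midway between the tips of the shut fingers; the grasp point (between the pads) lies 19 mm behind it; z points along the fingers, y is the direction in which the jaws open and shut (so a half turn about z gives the same grasp; the last joint's range is limited). The gripper opens to 85 mm and grips with 20 to 120 N. Pads are 22 mm wide; open, the fingers measure 114 mm over their backs; the gripper's body (76 mm by 85 mm) begins 54 mm behind the grasp point. The pads swing forward as they close: fully open they stand 13 mm farther back than shut.
Start: joints at [1.178, 0.383, 0.044, 1.598, -0.018, 1.161, -0.05], TCP at [0.189, -0.622, 0.231] pointing down, gripper open.
Joint ranges: [-2.61, 2.61], [-0.41, 2.15], [-1.48, 1.57], [0, 2.5], [-1.57, 4.71], [0.05, 1.97], [-2.85, 2.85]. Speed limits (rad/s): [2.79, 2.79, 3.14, 3.14, 3.14, 3.14, 3.14].

INTERFACE

Orientations are given as a unit quaternion [x, y, z, w].
In Python, from station import bot gives the robot as it stands.
- The arm moves only by the tool servo_tool, never from a script. Its argument "series" is a list that holds one entry, the list of rows, each a list of 7 numbers: the shift along the tool's x, y, z in m, then the turn, a rotation vector about the tool's x, y, z in degrees, then the opening in per cent of the stroke, from 0 (shut) to 100 (fully open). A call has 1 to 12 rows; each row shifts and turns the commanded pose from where the row before left it, along the tool's axes as they then stand; what a row does not reach is not made up. A row lasts 1/8 s, in which the tool goes at most 62.5 mm and 10.7 degrees, less where a joint would pass 70% of its speed; a pose out of reach is approached as far as the arm can. A call with a gripper value outside its range is refused whole. The fingers move at their own pace and stop on an object; "squeeze" is the grip in N (left out, the last holds). Time passes only in rows, so rows that do not move let the fingers close. It gives the time, the measured TCP pose, the force and the opening at its end, in the units of the state.
- bot.get_obs(): the state, without advancing time (a new reading comes with each control period).
- bot.grab_frame(name): name is "scene" or "top" or "wrist"; returns the picture (420x560x3 uint8, blue, green, red); there is no depth.
- bot.camera_info(name): a dict with "fx", "fy", "cx", "cy" (pixels), "origin" and "rotation" of the camera in the world; the wrist camera has in their place "T_tool_cam" (4x4, takes a point from camera to tool coordinates, whose origin is the TCP and whose axes are the flange's). Camera axes: x right, y down, z forward; pixel columns grow to the right and rows downward; lengths in m; the calibration is good to about 2 mm. The wrist camera is an equidistant fisheye: a pixel r from the principal point sees the ray r / f radians off the axis. A picture is of the moment at which its call begins: read the wrist's pose just before it. camera_info takes no time and is no camera call.
- bot.finish_job(): hands the job in, once; it reports no verdict.
The state is a dict: "time": time; "q": joint angles; "joint_velocities": joint speeds; "joint_efforts": joint torques, N m; "position": TCP position; "ee_rot": TCP orientation; "force": force on the tool from outside, world axes, zero at the start; "moment": the same for the moment, N m; "width": finger opening in m.
Only numpy, scipy, OpenCV 4.12 (cv2) and the standard library are available. Lean on these libraries where they do the work, as an engineer would, in place of code of your own. Each camera call takes 0.05 s, during which the arm holds its last target.

## Working session

There is one attempt and no reset: what is moved stays moved. The work goes in short steps, Python scripts to look and compute and a tool call to move; the robot and the scene stay as the last step left them, time stands still between calls to the robot, and variables do not carry over. Pictures are saved under pics/ and viewed, and the job is handed in when it is done.

Besides the shell and the picture viewer there is one more tool, called after "Emit:" as name(argument=value, ...) on one line, values as JSON. servo_tool: Moves the arm, as the interface text tells. Its arguments: {"type":"object","properties":{"series":{"type":"array","items":{"type":"array","items":{"type":"array","items":{"type":"number"}}}},"squeeze":{"type":"number"}},"required":["series"]}

```bash
ls; mkdir -p pics; python3 - <<'E'
from station import bot
import cv2,numpy as np
o=bot.get_obs(); print({k:np.round(v,3) if not isinstance(v,str) else v for k,v in o.items()})
for n in ["scene","top","wrist"]:
    print(n,bot.camera_info(n))
for n in ["scene","top"]:
    cv2.imwrite(f"pics/{n}0.png",bot.grab_frame(n))
E
```

```text
pics
{'time': np.float64(0.0), 'q': array([ 1.178,  0.384,  0.044,  1.6  , -0.018,  1.161, -0.05 ]), 'joint_velocities': array([ 0.001, -0.   , -0.001, -0.001,  0.   ,  0.001,  0.002]), 'joint_efforts': array([-1.0000e-03, -4.3346e+01,  1.0240e+00, -2.4951e+01,  1.1000e-02,
        1.1000e-02,  0.0000e+00]), 'position': array([ 0.189, -0.621,  0.23 ]), 'ee_rot': array([ 0.989,  0.147, -0.   , -0.001]), 'force': array([-0.8  ,  0.757, -0.088]), 'moment': array([0.014, 0.04 , 0.023]), 'width': np.float64(0.085)}
scene {'fx': 424.15826942185714, 'fy': 424.15826942185714, 'cx': 284.2843969718573, 'cy': 213.46338726521478, 'origin': array([ 0.94521252, -0.49526914,  1.27421639]), 'rotation': array([ 0.91921041,  0.29259751, -0.07952858, -0.25122525])}
top {'fx': 467.4067493671347, 'fy': 467.4067493671347, 'cx': 277.77742189064605, 'cy': 211.43883859393432, 'origin': array([0.4061719 , 0.01381664, 1.39686325]), 'rotation': array([ 0.70946173, -0.70123645,  0.04910602, -0.05020056])}
wrist {'fx': 325.19226210127806, 'fy': 325.19226210127806, 'cx': 282.52127762261284, 'cy': 209.84016970795994, 'T_tool_cam': array([[-5.21979291e-04, -9.64052558e-01, -2.65711108e-01,
         6.69218813e-02],
       [ 9.99999463e-01, -7.41173071e-04,  7.24662154e-04,
        -3.85649947e-05],
       [-8.95550321e-04, -2.65710587e-01,  9.64052427e-01,
        -1.42946863e-01],
       [ 0.00000000e+00,  0.00000000e+00,  0.00000000e+00,
         1.00000000e+00]])}
```

View pics/scene0.png

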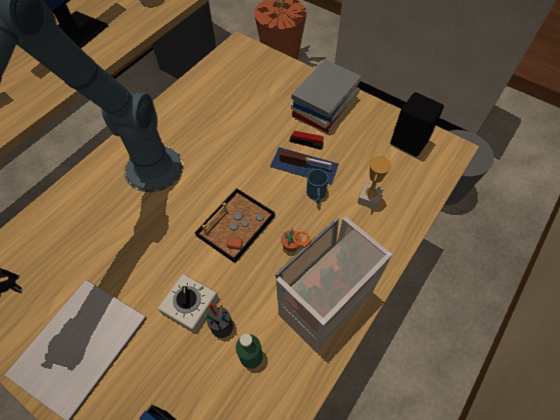

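View pics/top0.png

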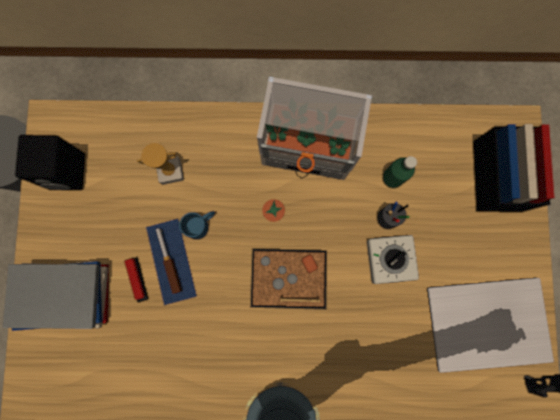

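The top view has world +x up and +y to the left. The mat and pole are at about (171,262), with the hook end up. The knob is at (394,258), the cabinet at (313,125) and the ring at (305,163). I'll zoom in and measure.

```bash
cat > h.py <<'E'
import numpy as np,cv2
from scipy.spatial.transform import Rotation as R
from station import bot
def cam(n):
    c=bot.camera_info(n); r=np.array(c['rotation'])
    return c,(R.from_quat(r).as_matrix() if r.size==4 else r),np.array(c['origin'])
def ray(n,u,v):
    c,M,o=cam(n); d=M@np.array([(u-c['cx'])/c['fx'],(v-c['cy'])/c['fy'],1]); return o,d/np.linalg.norm(d)
def onz(n,u,v,z):
    o,d=ray(n,u,v); return o+d*(z-o[2])/d[2]
def proj(n,p):
    c,M,o=cam(n); q=M.T@(np.array(p)-o); return np.array([c['cx']+c['fx']*q[0]/q[2],c['cy']+c['fy']*q[1]/q[2]])
def tri(rays):
    A=np.zeros((3,3));b=np.zeros(3)
    for o,d in rays:
        P=np.eye(3)-np.outer(d,d);A+=P;b+=P@o
    x=np.linalg.solve(A,b); return x,[np.linalg.norm((np.eye(3)-np.outer(d,d))@(x-o)) for o,d in rays]
def wray(u,v,pos,quat):
    c=bot.camera_info('wrist');T=c['T_tool_cam'];x=u-c['cx'];y=v-c['cy'];r=np.hypot(x,y);th=r/c['fx']
    d=np.array([np.sin(th)*x/max(r,1e-9),np.sin(th)*y/max(r,1e-9),np.cos(th)])
    M=R.from_quat(quat).as_matrix()
    return np.array(pos)+M@T[:3,3],M@T[:3,:3]@d
def wproj(p,pos,quat):
    c=bot.camera_info('wrist');T=c['T_tool_cam'];M=R.from_quat(quat).as_matrix()
    q=T[:3,:3].T@(M.T@(np.array(p)-np.array(pos))-T[:3,3]);th=np.arctan2(np.hypot(q[0],q[1]),q[2]);a=np.arctan2(q[1],q[0])
    return np.array([c['cx']+c['fx']*th*np.cos(a),c['cy']+c['fx']*th*np.sin(a)])
E
python3 - <<'E'
from h import *
t=cv2.imread('pics/top0.png');s=cv2.imread('pics/scene0.png')
def crop(im,x,y,w,h,k,n): cv2.imwrite('pics/'+n,cv2.resize(im[y:y+h,x:x+w],None,fx=k,fy=k,interpolation=cv2.INTER_CUBIC))
crop(t,115,200,120,110,6,'c1.png');crop(t,345,170,90,120,5,'c2.png');crop(t,250,70,130,115,5,'c3.png');crop(s,265,210,135,150,4,'c4.png')
for n,p in [('top',(0,0,0)),('scene',(0,0,0))]: print(proj(n,p))
E
```

```text
[281.32817593 422.20502255]
[153.76087154 167.60995127]
```

View pics/c1.png

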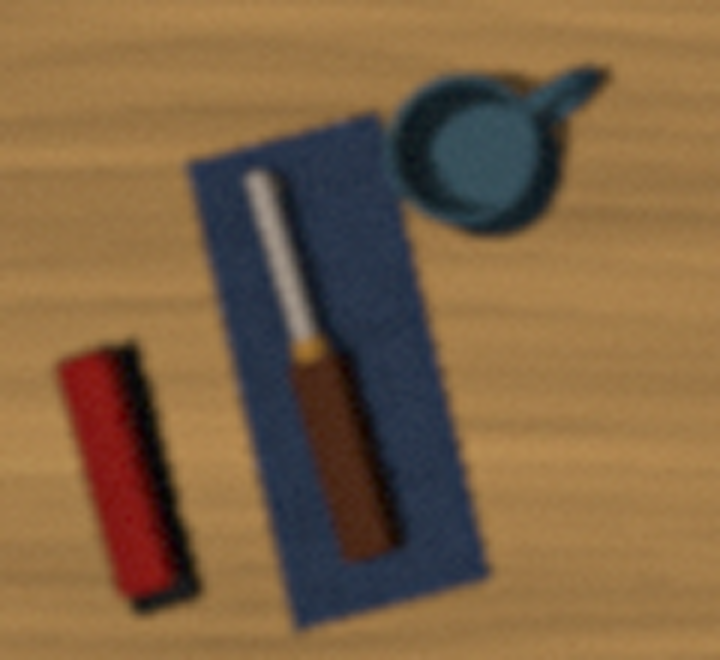

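View pics/c2.png

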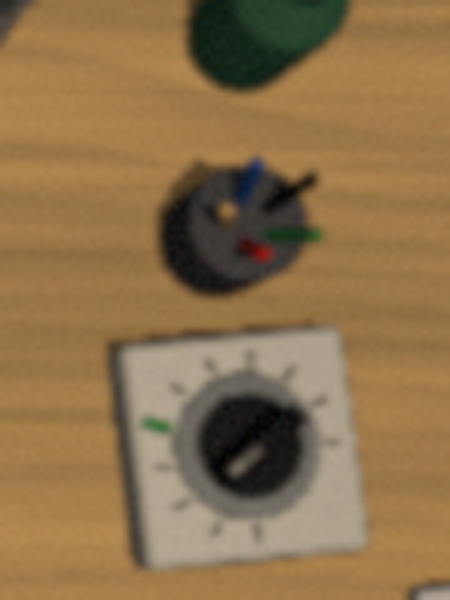

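View pics/c3.png

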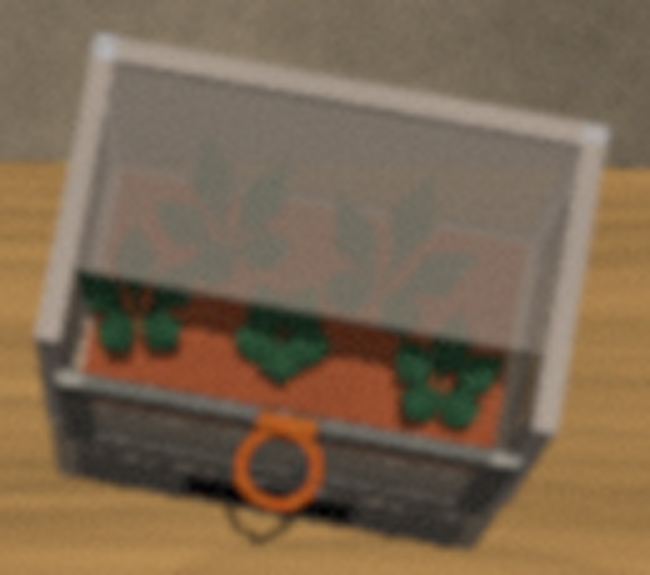

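View pics/c4.png

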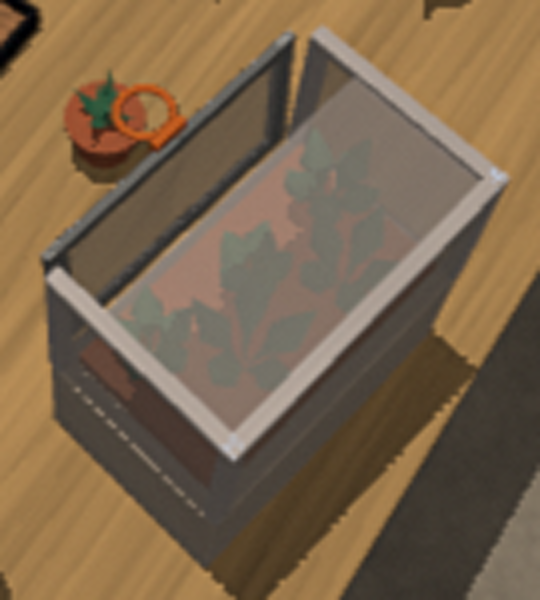

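```bash
python3 - <<'E'
from h import *
t=cv2.imread('pics/top0.png');s=cv2.imread('pics/scene0.png')
def comp(m,x0,y0,x1,y1):
    k=np.zeros_like(m);k[y0:y1,x0:x1]=m[y0:y1,x0:x1];return k
def hsv(i): return cv2.cvtColor(i,cv2.COLOR_BGR2HSV)
ht,hs=hsv(t),hsv(s)
# ring
rs=[]
for n,h,b in[('top',ht,(290,145,325,180)),('scene',hs,(285,225,315,250))]:
    m=comp(cv2.inRange(h,(5,185,140),(20,255,255)),*b)
    c,_=cv2.findContours(m,cv2.RETR_EXTERNAL,cv2.CHAIN_APPROX_NONE);c=max(c,key=cv2.contourArea)
    print(n,'ring bbox',cv2.boundingRect(c),cv2.fitEllipse(c))
# mat
m=comp(cv2.inRange(ht,(100,90,40),(125,255,255)),140,215,200,310)
c,_=cv2.findContours(m,cv2.RETR_EXTERNAL,cv2.CHAIN_APPROX_NONE);c=max(c,key=cv2.contourArea)
r=cv2.minAreaRect(c);print('mat',r,[onz('top',*p,.003)[:2].round(4) for p in cv2.boxPoints(r)])
crn=[(115+x/6-.4,200+y/6-.4) for x,y in[(190,163),(378,112),(490,577),(297,630)]]
C=np.array([onz('top',*p,.003)[:2] for p in crn]);print('hand',C.round(4),C.mean(0));
for i in range(4):print(np.linalg.norm(C[i]-C[i-1]))
# handle
m=comp(cv2.inRange(ht,(0,100,30),(14,255,140)),140,240,200,310)
c,_=cv2.findContours(m,cv2.RETR_EXTERNAL,cv2.CHAIN_APPROX_NONE);c=max(c,key=cv2.contourArea)
r=cv2.minAreaRect(c);B=[onz('top',*p,.045)[:2] for p in cv2.boxPoints(r)];print('handle',r,np.round(B,4),np.mean(B,0))
for nm,(x,y) in {'shaft_end':(257,172),'collar':(308,350),'hl':(293,365),'hr':(345,352),'bl':(345,560),'br':(400,545)}.items():
    print(nm,onz('top',115+x/6-.4,200+y/6-.4,.045).round(4))
# fanbox
for nm,(x,y,z) in {'tl':(120,345,.05),'tr':(333,327,.05),'br':(367,548,.05),'bl':(143,568,.05),'g':(155,425,.05),'m1':(258,535,.05),'m11':(332,443,.05),'disc':(247,447,.06),'bar1':(225,475,.094),'bar2':(300,410,.094),'white':(243,459,.094)}.items():
    print(nm,onz('top',345+x/5-.4,170+y/5-.4,z).round(4))
# cabinet top corners at z=.285
for nm,(x,y) in {'tl':(103,38),'tr':(603,132),'fr':(545,430),'fl':(42,340)}.items():
    print(nm,onz('top',250+x/5-.4,70+y/5-.4,.285).round(4))
E
```

```text
top ring bbox (297, 153, 17, 19) ((305.42303466796875, 162.27833557128906), (15.829544067382812, 18.287473678588867), 13.891463279724121)
scene ring bbox (293, 231, 18, 16) ((301.16888427734375, 237.98544311523438), (13.501975059509277, 16.605716705322266), 111.21971893310547)
mat ((172.2401123046875, 260.98797607421875), (78.68499755859375, 33.56298065185547), 77.125) [array([0.5536, 0.4084]), array([0.5773, 0.3112]), array([0.351 , 0.2504]), array([0.3283, 0.3455])]
hand [[0.5524 0.4109]
 [0.5791 0.318 ]
 [0.3505 0.2536]
 [0.3239 0.3469]] [0.45146306 0.33236763]
0.2372960299012369
0.09667052204625252
0.23759196572168137
0.09703599710533047
handle ((171.84906005859375, 275.4717102050781), (34.0654182434082, 8.7910737991333), 74.05460357666016) [[0.4515 0.346 ]
 [0.4587 0.3219]
 [0.366  0.2912]
 [0.3589 0.315 ]] [0.40880013 0.31851004]
shaft_end [0.544  0.3663 0.045 ]
collar [0.4584 0.3377 0.045 ]
hl [0.4512 0.3445 0.045 ]
hr [0.4577 0.3199 0.045 ]
bl [0.3593 0.3156 0.045 ]
br [0.3666 0.2897 0.045 ]
tl [ 0.5206 -0.246   0.05  ]
tr [ 0.5325 -0.3692  0.05  ]
br [ 0.4063 -0.385   0.05  ]
bl [ 0.3935 -0.2571  0.05  ]
g [ 0.4748 -0.2654  0.05  ]
m1 [ 0.4129 -0.3231  0.05  ]
m11 [ 0.4657 -0.3668  0.05  ]
disc [ 0.4624 -0.3155  0.06  ]
bar1 [ 0.4454 -0.2946  0.094 ]
bar2 [ 0.4818 -0.337   0.094 ]
white [ 0.4543 -0.3047  0.094 ]
tl [0.9028 0.0394 0.285 ]
tr [ 0.8563 -0.2102  0.285 ]
fr [ 0.7036 -0.1794  0.285 ]
fl [0.7462 0.0672 0.285 ]
```

Measured so far:

| Item | Position (m) | Yaw (rad) |
|---|---|---|
| Pole handle | (0.409, 0.318) | 0.323 |
| Mat centre | (0.4515, 0.332) | 0.274 |
| Knob | (0.462, -0.315) | pointer about 0.96 clockwise |
| Cabinet | n/a | about -0.175 |

The ring still needs triangulating. The knob is nearest, so I'll do it first.

Emit:
servo_tool(series=[[[0.044,-0.027,0,0,0,0,60],[0.044,-0.027,0,0,0,0,60],[0.044,-0.027,0,0,0,0,60],[0.044,-0.027,0,0,0,0,60],[0.044,-0.027,0,0,0,0,60],[0.044,-0.027,0,0,0,0,60],[0.044,-0.027,0,0,0,0,60],[0.042,-0.024,0,0,0,0,60]]], squeeze=60)

```text
time: 1.1
position: [0.4625, -0.3146, 0.2308]
ee_rot: [0.989, 0.147, -0.0, -0.0]
force: [-0.6, 0.9, -0.3]
width: 0.0514
```

Emit:
servo_tool(series=[[[0,0,0,0,0,-10.3,60],[0,0,0,0,0,-10.3,60],[0,0,0,0,0,-10.3,60],[0,0,0,0,0,-10.3,60],[0,0,0,0,0,-10.3,60],[0,0,0,0,0,-10.3,60],[0,0,0,0,0,-10.3,60],[0,0,0,0,0,-10.3,60],[0,0,0,0,0,-10.3,60],[0,0,0,0,0,-10.3,60],[0,0,0,0,0,-10.3,60],[0,0,0,0,0,0,60]]])

```text
time: 2.6
position: [0.4614, -0.3163, 0.2307]
ee_rot: [0.422, 0.907, 0.0, -0.001]
force: [0.0, -1.1, -0.2]
width: 0.0512
```

```bash
python3 - <<'E'
from h import *
o=bot.get_obs();P,Q=o['position'],o['ee_rot'];print(o['time'],P,Q,o['q'].round(3),o['width'])
im=bot.grab_frame('wrist');cv2.imwrite('pics/w1.png',im)
M=R.from_quat(Q).as_matrix();print('yaw',np.arctan2(M[1,0],M[0,0]))
np.savez('w1.npz',P=P,Q=Q)
# ring
r=[ray('top',305.6,162.8),ray('scene',301.6,237.8)];print(tri(r));r=[ray('top',305.4,163.0),ray('scene',300.9,238)];print(tri(r))
E
```

```text
2.6 [ 0.46140934 -0.31630649  0.23072184] [ 4.22114972e-01  9.06542120e-01  1.54599100e-04 -5.57162150e-04] [ 0.893  0.244 -0.419  1.801  0.109  1.12   1.137] 0.05116901538136366
yaw 2.270038256955196
(array([ 0.68608594, -0.04992015,  0.27852603]), [np.float64(0.0005965619583255497), np.float64(0.0005965619583253725)])
(array([ 0.68520501, -0.05016983,  0.27722851]), [np.float64(0.0003568225360674406), np.float64(0.0003568225360673554)])
```

View pics/w1.png

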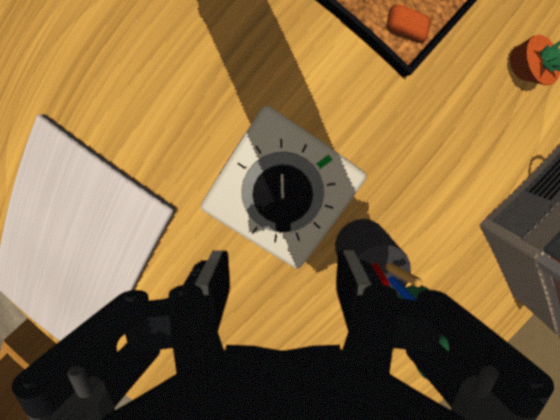

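```bash
python3 - <<'E'
from h import *
im=cv2.imread('pics/w1.png');cv2.imwrite('pics/w1c.png',cv2.resize(im[95:285,190:380],None,fx=4,fy=4,interpolation=cv2.INTER_CUBIC))
d=np.load('w1.npz');P,Q=d['P'],d['Q']
def wz(u,v,z):
    o,r=wray(u,v,P,Q);return (o+r*(z-o[2])/r[2])[:2]
h=cv2.cvtColor(im,cv2.COLOR_BGR2HSV)
g=cv2.inRange(h,(45,120,60),(85,255,255));g[:, :310]=0;g[:,345:]=0;g[:145]=0;g[180:]=0
m=cv2.moments(g,True);G=(m['m10']/m['m00'],m['m01']/m['m00']);print('green',G,wz(*G,.05))
# white pointer: within disc
gray=im.min(axis=2);mask=(gray>90).astype(np.uint8)*255;k=np.zeros_like(mask);cv2.circle(k,(283,192),24,255,-1);mask&=k
ys,xs=np.nonzero(mask);print(len(xs),xs.min(),xs.max(),ys.min(),ys.max())
pts=np.array([wz(x,y,.094) for x,y in zip(xs,ys)])
l=cv2.fitLine(pts.astype(np.float32),cv2.DIST_L2,0,.01,.01).ravel();print('line',l,np.arctan2(l[1],l[0]))
for z in(.055,.064):
  print(z,wz(283,192,z))
E
```

```text
green (323.93506493506493, 161.32467532467533) [ 0.47447945 -0.26791841]Traceback (most recent call last):
  File "<stdin>", line 11, in <module>
    return umr_minimum(a, axis, None, out, keepdims, initial, where)
ValueError: zero-size array to reduction operation minimum which has no identity
```

View pics/w1c.png

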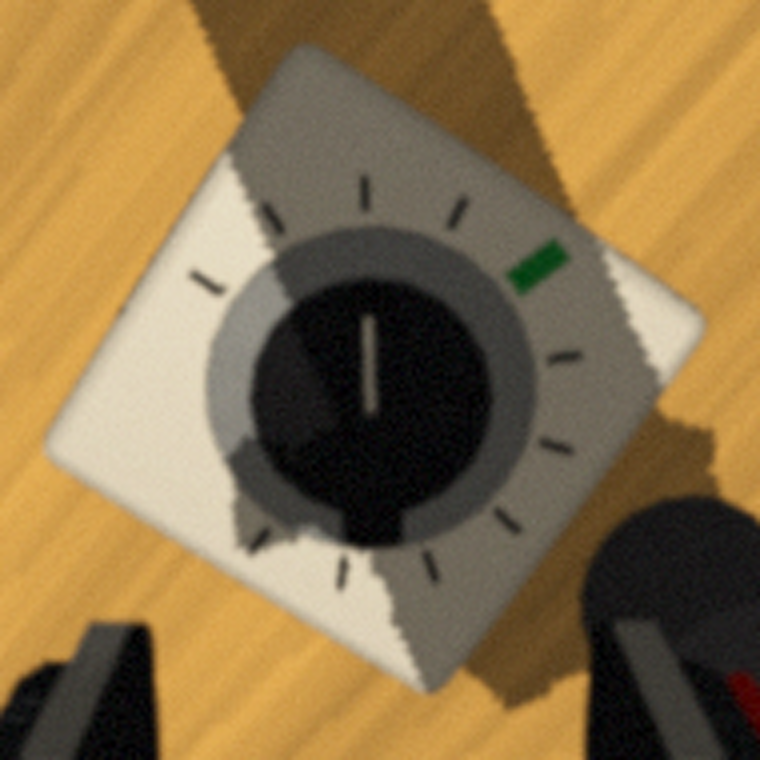

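```bash
python3 - <<'E'
from h import *
d=np.load('w1.npz');P,Q=d['P'],d['Q']
def wz(x,y,z):
    o,r=wray(190+x/4-.4,95+y/4-.4,P,Q);return (o+r*(z-o[2])/r[2])[:2]
mk=[(206,282),(272,217),(364,192),(458,212),(538,266),(564,357),(557,446),(508,521),(431,566),(342,574),(259,540)]
W=np.array([wz(*p,.05) for p in mk])
A=np.c_[2*W,np.ones(len(W))];s=np.linalg.lstsq(A,(W**2).sum(1),rcond=None)[0];c=s[:2];print('centre',c,'r',np.sqrt(s[2]+c@c))
a=np.unwrap(np.arctan2(*(W-c).T[::-1]));print(a,np.diff(a))
phi0=np.mean(a+.475*np.arange(11));print('yaw of zero',phi0,'green',phi0-1.9)
p1,p2=wz(368,315,.094),wz(372,412,.094);print(p1,p2,'len',np.linalg.norm(p1-p2));yp=np.arctan2(*(p1-p2)[::-1]);print('ptr yaw',yp,'angle',(phi0-yp)%(2*np.pi))
yp=np.arctan2(*(p1-c)[::-1]);print('ptr yaw via centre',yp)
M=R.from_quat(Q).as_matrix();e=M.T@(np.r_[c,.2]-P);print(e)
E
```

```text
centre [ 0.46306323 -0.31861643] r 0.05039066222216733
[-3.02564651 -3.49521583 -3.97097094 -4.45332005 -4.93225277 -5.41328826
 -5.88929932 -6.36764786 -6.8428597  -7.3155036  -7.78971683] [-0.46956932 -0.4757551  -0.48234911 -0.47893272 -0.4810355  -0.47601106
 -0.47834854 -0.47521184 -0.4726439  -0.47421323]
yaw of zero -3.033701970659402 green -4.933701970659402
[ 0.4456116  -0.29940665] [ 0.46021906 -0.31544155] len 0.021690924661671628
ptr yaw 2.3096441759862976 angle 0.9398391605338867
ptr yaw via centre 2.308274741732838
[-0.00286742 -0.00021515  0.03071863]
```

Emit:
servo_tool(series=[[[-0.002,0,0,0,0,-2.2,50],[0,0,0.04,0,0,0,50],[0,0,0.04,0,0,0,50],[0,0,0.04,0,0,0,50],[0,0,0.03,0,0,0,50],[0,0,0.01,0,0,0,50],[0,0,0,0,0,0,0],[0,0,0,0,0,0,0],[0,0,0,0,0,0,0],[0,0,0,0,0,0,0]]])

```text
time: 3.9
position: [0.4637, -0.319, 0.0726]
ee_rot: [0.404, 0.915, -0.001, 0.001]
force: [-2.5, -1.6, 3.4]
width: 0.0125
```

```bash
python3 - <<'E'
from h import *
o=bot.get_obs();M=R.from_quat(o['ee_rot']).as_matrix();print(o['time'],o['position'],o['width'],o['force'],'yaw',np.arctan2(M[1,0],M[0,0]),o['q'].round(2))
cv2.imwrite('pics/w2.png',bot.grab_frame('wrist'))
E
```

```text
3.9 [ 0.46365412 -0.319013    0.0725631 ] 0.012535313001412581 [-2.47495005 -1.55859303  3.43778251] yaw 2.3102602542782154 [ 0.85  0.45 -0.38  1.91  0.22  0.82  1.09]
```

View pics/w2.png

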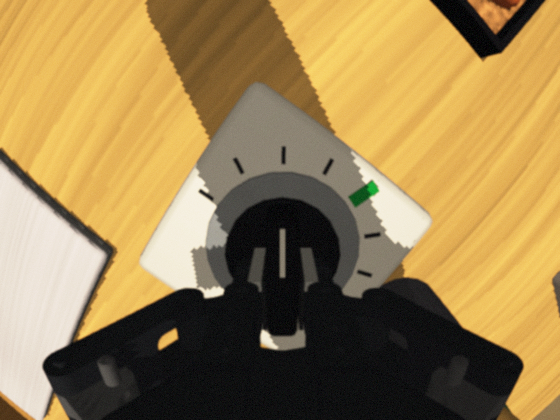

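The bar is gripped, with the pointer line at (282,255) aligned with the tool. Next I turn it 55° clockwise.

Emit:
servo_tool(series=[[[0,0,0,0,0,8,0],[0,0,0,0,0,8,0],[0,0,0,0,0,8,0],[0,0,0,0,0,8,0],[0,0,0,0,0,8,0],[0,0,0,0,0,8,0],[0,0,0,0,0,7,0],[0,0,0,0,0,0,0],[0,0,0,0,0,0,0]]])

```text
time: 5.08
position: [0.4631, -0.3193, 0.0725]
ee_rot: [0.78, 0.626, -0.0, 0.001]
force: [-3.8, -0.9, 5.1]
width: 0.0125
```

```bash
python3 - <<'E'
from h import *
o=bot.get_obs();M=R.from_quat(o['ee_rot']).as_matrix();print(o['time'],o['position'],o['width'],o['force'],'yaw',np.arctan2(M[1,0],M[0,0]),o['q'].round(2))
cv2.imwrite('pics/w3.png',bot.grab_frame('wrist'))
E
```

```text
5.075 [ 0.46314116 -0.31928353  0.07253993] 0.012519482663343164 [-3.78438024 -0.90503282  5.12288351] yaw 1.3516512360962512 [ 0.69  0.42 -0.18  1.92  0.11  0.8   0.22]
```

View pics/w3.png

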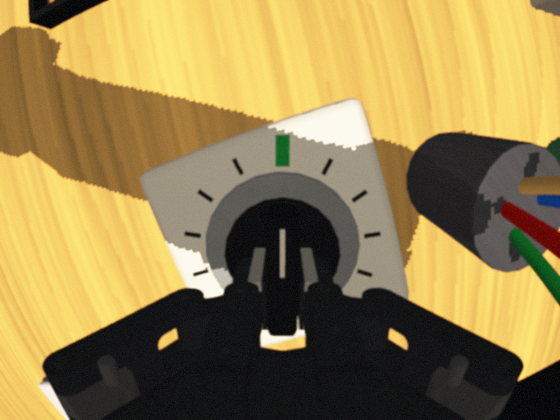

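The pointer line (282,255) is in line with the green mark (282,150). I'll release, lift and go to the pole.

Emit:
servo_tool(series=[[[0,0,0,0,0,0,45],[0,0,0,0,0,0,45],[0,0,0,0,0,0,45],[0,0,-0.03,0,0,0,45],[0,0,-0.04,0,0,0,45],[0,0,-0.04,0,0,0,45],[0,0,-0.04,0,0,0,45]]])

```text
time: 6.0
position: [0.4632, -0.3174, 0.2223]
ee_rot: [0.78, 0.626, 0.0, -0.0]
force: [0.4, 0.1, -0.3]
width: 0.0382
```

Emit:
servo_tool(series=[[[0.051,-0.016,0,0,0,0,60],[0.051,-0.016,0,0,0,0,60],[0.051,-0.016,0,0,0,0,60],[0.051,-0.016,0,0,0,0,60],[0.051,-0.016,0,0,0,0,60],[0.051,-0.016,0,0,0,0,60],[0.051,-0.016,0,0,0,0,60],[0.051,-0.016,0,0,0,0,60],[0.051,-0.016,0,0,0,0,60],[0.051,-0.016,0,0,0,0,60],[0.051,-0.016,0,0,0,0,60],[0.049,-0.015,0,0,0,0,60]]])

```text
time: 7.5
position: [0.4095, 0.3209, 0.2214]
ee_rot: [0.78, 0.625, 0.0, -0.0]
force: [0.3, 0.0, -0.3]
width: 0.0511
```

Emit:
servo_tool(series=[[[0,0,0,0,0,9.8,60],[0,0,0,0,0,9.8,60],[0,0,0,0,0,9.8,60],[0,0,0,0,0,9.8,60],[0,0,0,0,0,9.8,60],[0,0,0,0,0,9.8,60],[0,0,0,0,0,0,60]]])

```text
time: 8.38
position: [0.4096, 0.3192, 0.2211]
ee_rot: [0.987, 0.163, -0.0, -0.0]
force: [0.6, 0.4, -0.8]
width: 0.0513
```

```bash
python3 - <<'E'
from h import *
o=bot.get_obs();P,Q=o['position'],o['ee_rot'];M=R.from_quat(Q).as_matrix();print(o['time'],P,o['width'],'yaw',np.arctan2(M[1,0],M[0,0]),o['q'].round(2));np.savez('w4.npz',P=P,Q=Q)
im=bot.grab_frame('wrist');cv2.imwrite('pics/w4.png',im)
t=bot.grab_frame('top');cv2.imwrite('pics/t4.png',t);cv2.imwrite('pics/t4c.png',cv2.resize(t[200:300,355:455],None,fx=5,fy=5,interpolation=cv2.INTER_CUBIC))
E
```

```text
8.375 [0.40960681 0.31918542 0.22114097] 0.051337939098522675 yaw 0.32712278788994303 [-0.16  0.2  -0.64  1.89  0.14  1.09 -2.1 ]
```

View pics/w4.png

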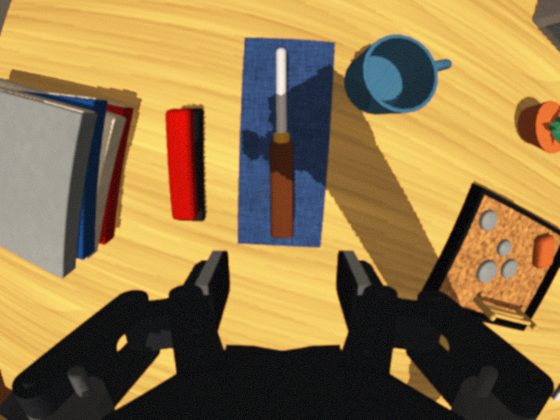

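View pics/t4c.png

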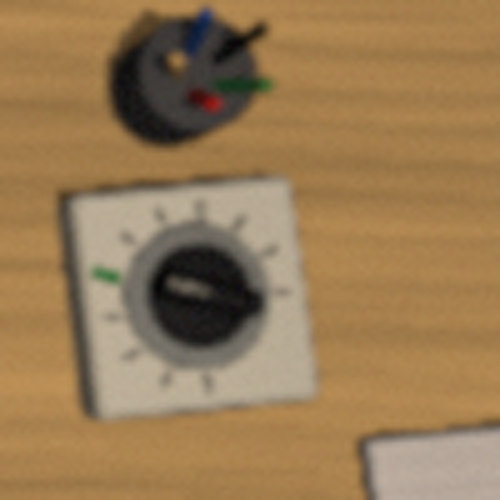

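The knob pointer now points at green. The wrist view shows the pole, with the handle spanning (282,140)-(282,237) and the shaft tip at (281,50). I'll refine the handle position from it.

```bash
python3 - <<'E'
from h import *
d=np.load('w4.npz');P,Q=d['P'],d['Q'];M=R.from_quat(Q).as_matrix()
im=cv2.imread('pics/w4.png');cv2.imwrite('pics/w4c.png',cv2.resize(im[30:260,225:345],None,fx=2.6,fy=2.6,interpolation=cv2.INTER_CUBIC))
def wz(u,v,z):
    o,r=wray(u,v,P,Q);return (o+r*(z-o[2])/r[2])
h=cv2.cvtColor(im,cv2.COLOR_BGR2HSV);m=cv2.inRange(h,(0,80,20),(15,255,150));k=np.zeros_like(m);k[142:245,262:302]=m[142:245,262:302]
c,_=cv2.findContours(k,cv2.RETR_EXTERNAL,cv2.CHAIN_APPROX_NONE);c=max(c,key=cv2.contourArea);r=cv2.minAreaRect(c);print(r)
B=np.array([wz(*p,.045) for p in cv2.boxPoints(r)]);c=B.mean(0);print(B.round(4),c)
E=[(B[(i+1)%4]-B[i]) for i in range(4)];print([ (np.linalg.norm(e).round(4),np.arctan2(e[1],e[0]).round(3)) for e in E])
print('tool err',M.T@(c-P))
tip=wz(281.3,52,.044);print('shaft end',tip, 'yaw',np.arctan2(*(tip-c)[1::-1]))
mc=[wz(*p,.003) for p in[(246,38),(334,43),(321,246),(239,243)]];print('mat',np.round(mc,4),np.mean(mc,0))
E
```

```text
((281.49017333984375, 189.43878173828125), (95.23095703125, 22.645639419555664), 88.99491119384766)
[[0.4506 0.3465 0.045 ]
 [0.4581 0.3257 0.045 ]
 [0.3657 0.2918 0.045 ]
 [0.3577 0.3141 0.045 ]] [0.40803625 0.31952175 0.045     ]
[(np.float64(0.0221), np.float64(-1.227)), (np.float64(0.0984), np.float64(-2.791)), (np.float64(0.0237), np.float64(1.916)), (np.float64(0.0984), np.float64(0.335))]
tool err [-0.00134348 -0.00081243  0.17614129]
shaft end [0.53928543 0.36415606 0.044     ] yaw 0.3278039722160608
mat [[0.5517 0.4095 0.003 ]
 [0.5779 0.316  0.003 ]
 [0.3509 0.2503 0.003 ]
 [0.3231 0.3446 0.003 ]] [0.45089698 0.33010598 0.003     ]
```

View pics/w4c.png

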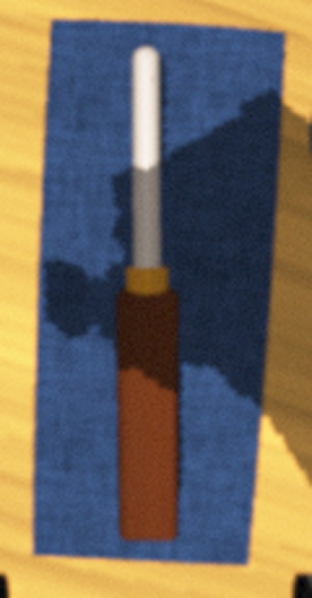

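Emit:
servo_tool(series=[[[-0.001,-0.001,0.05,0,0,0,60],[0,0,0.05,0,0,0,60],[0,0,0.05,0,0,0,60],[0,0,0.04,0,0,0,60],[0,0,0.02,0,0,0,60],[0,0,0,0,0,0,60],[0,0,0,0,0,0,0],[0,0,0,0,0,0,0],[0,0,0,0,0,0,0],[0,0,0,0,0,0,0]]], squeeze=90)

```text
time: 9.72
position: [0.4103, 0.3211, 0.0134]
ee_rot: [0.987, 0.162, 0.002, -0.001]
force: [-0.7, 0.1, 7.1]
width: 0.0229
```

```bash
python3 - <<'E'
from h import *
o=bot.get_obs();M=R.from_quat(o['ee_rot']).as_matrix();print(o['time'],o['position'],o['ee_rot'],o['width'],o['force'],'yaw',np.arctan2(M[1,0],M[0,0]))
E
```

```text
9.725 [0.41025616 0.32105096 0.01337942] [ 9.86849588e-01  1.61627409e-01  1.94707996e-03 -8.24444812e-04] 0.022932166938267093 [-0.70752703  0.08973079  7.0682766 ] yaw 0.32467772785719384
```

The handle is gripped at 23 mm width. I'll lift it and carry it to above the ring.

Emit:
servo_tool(series=[[[0,0,-0.02,0,0,0,0],[0,0,-0.05,0,0,0,0],[0,0,-0.05,0,0,0,0],[0,0,-0.05,0,0,0,0],[0,0,-0.05,0,0,0,0],[0,0,-0.05,0,0,0,0],[0,0,-0.04,0,0,0,0]]])

```text
time: 10.6
position: [0.4079, 0.3197, 0.3243]
ee_rot: [0.987, 0.162, 0.001, -0.0]
force: [1.4, 0.7, -2.0]
width: 0.0227
```

Emit:
servo_tool(series=[[[0.0025,0.0375,0,0,0,0,0],[0.0025,0.0375,0,0,0,0,0],[0.0025,0.0375,0,0,0,0,0],[0.0025,0.0375,0,0,0,0,0],[0.0025,0.0375,0,0,0,0,0],[0.0025,0.0375,0,0,0,0,0],[0.0025,0.0375,0,0,0,0,0],[0.0025,0.0375,0,0,0,0,0],[0.0025,0.0375,0,0,0,0,0],[0.0025,0.0375,0,0,0,0,0],[0,0,0,0,0,0,0]]])

```text
time: 11.98
position: [0.5516, -0.0326, 0.3213]
ee_rot: [0.987, 0.158, -0.0, 0.001]
force: [-0.4, 0.3, -1.7]
width: 0.023
```

Emit:
servo_tool(series=[[[0,0,0,0,0,7,0],[0,0,0,0,0,7,0],[0,0,0,0,0,7,0],[0,0,0,0,0,7.6,0],[0,0,0,0,0,0,0],[0,0,0,0,0,0,0]]])

```text
time: 12.72
position: [0.5514, -0.0271, 0.3215]
ee_rot: [0.996, -0.086, -0.0, -0.0]
force: [-0.3, -0.2, -1.9]
width: 0.0223
```

```bash
python3 - <<'E'
from h import *
o=bot.get_obs();M=R.from_quat(o['ee_rot']).as_matrix();P=o['position'];print(o['time'],P,o['ee_rot'],o['width'],o['force'],'yaw',np.arctan2(M[1,0],M[0,0]),o['q'].round(2))
tip=P+M@[.134,0,.0064];print('tip',tip,proj('top',tip),proj('scene',tip))
t=bot.grab_frame('top');cv2.imwrite('pics/t5.png',t);cv2.imwrite('pics/t5c.png',cv2.resize(t[130:230,255:355],None,fx=6,fy=6,interpolation=cv2.INTER_CUBIC))
s=bot.grab_frame('scene');cv2.imwrite('pics/s5.png',s);cv2.imwrite('pics/s5c.png',cv2.resize(s[170:270,240:340],None,fx=6,fy=6,interpolation=cv2.INTER_CUBIC))
E
```

```text
12.725 [ 0.5514174  -0.02706116  0.32151909] [ 9.96318809e-01 -8.57251705e-02 -6.60241991e-05 -1.44104508e-04] 0.022283091799577166 [-0.31698587 -0.24647332 -1.89397656] yaw -0.17166101159900626 [ 0.26  0.15 -0.32  1.71  0.05  1.29 -1.81]
tip [ 0.68344723 -0.04994902  0.31509815] [306.33070624 159.95809642] [301.02708391 230.78176426]
```

View pics/t5c.png

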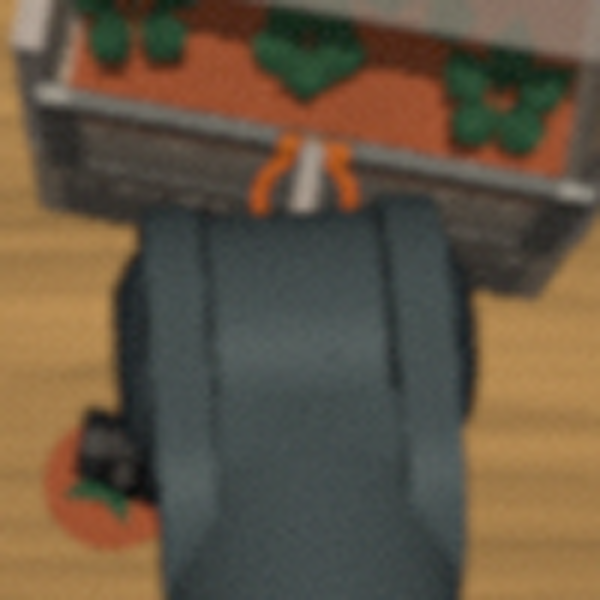

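View pics/s5c.png

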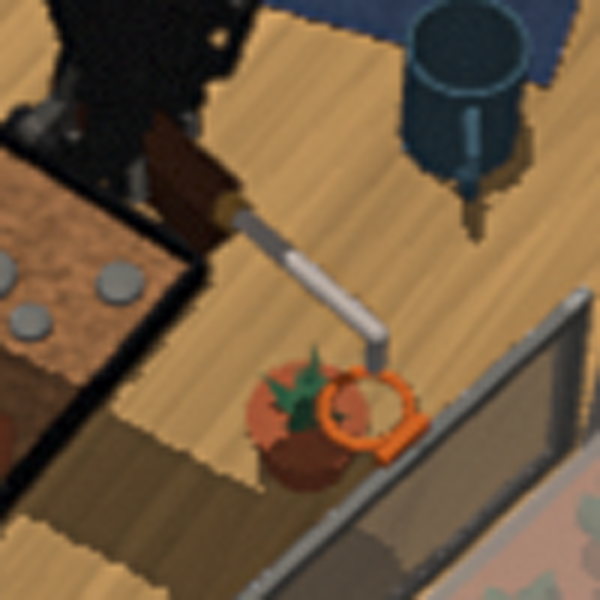

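```bash
python3 - <<'E'
from h import *
o=bot.get_obs();M=R.from_quat(o['ee_rot']).as_matrix();P=o['position']
a=onz('top',255+312/6-.4,130+143/6-.4,.352);print('shaft outer end',a,M.T@(a-P))
b=onz('scene',240+376/6-.4,170+371/6-.4,.315);print('tip by scene',b,M.T@(b-P))
b=onz('scene',240+381/6-.4,170+330/6-.4,.352);print('elbow by scene',b,M.T@(b-P))
# ring in this scene frame: inner hole edges
for z in(.277,.279):print('ring',onz('scene',240+368/6-.4,170+411/6-.4,z), onz('top',305.5,162.9,z))
E
```

```text
shaft outer end [ 0.68937899 -0.04834404  0.352     ] [ 0.13926717 -0.00311695 -0.03058582]
tip by scene [ 0.68707475 -0.04963383  0.315     ] [ 0.13722168 -0.00144379  0.00641404]
elbow by scene [ 0.68793728 -0.04967546  0.352     ] [ 0.13807606 -0.00155732 -0.030586  ]
ring [ 0.68514783 -0.05053543  0.277     ] [ 0.68577666 -0.05017836  0.277     ]
ring [ 0.68566941 -0.05142738  0.279     ] [ 0.6852773  -0.05006407  0.279     ]
```

The tip is at about (0.686, -0.050) and the ring centre at about (0.6855, -0.050), so it sits right over the hole. Lowering now.

Emit:
servo_tool(series=[[[0,0,0.012,0,0,0,0],[0,0,0.012,0,0,0,0],[0,0,0.012,0,0,0,0],[0,0,0.01,0,0,0,0],[0,0,0.008,0,0,0,0],[0,0,0,0,0,0,0],[0,0,0,0,0,0,0]]])

```text
time: 13.7
position: [0.5522, -0.0278, 0.2677]
ee_rot: [0.996, -0.087, 0.0, -0.0]
force: [0.4, -0.2, -2.0]
width: 0.0227
```

```bash
python3 - <<'E'
from h import *
o=bot.get_obs();M=R.from_quat(o['ee_rot']).as_matrix();P=o['position'];print(o['time'],P,o['ee_rot'],o['width'],o['force'],'yaw',np.arctan2(M[1,0],M[0,0]))
print('tip',P+M@[.136,-.0015,.0064])
s=bot.grab_frame('scene');cv2.imwrite('pics/s6.png',s);cv2.imwrite('pics/s6c.png',cv2.resize(s[170:270,240:340],None,fx=6,fy=6,interpolation=cv2.INTER_CUBIC))
E
```

```text
13.7 [ 0.55224489 -0.02776733  0.26770175] [ 9.96192509e-01 -8.71796869e-02  4.29751553e-04 -4.88145685e-05] 0.02265992366952248 [ 0.43748143 -0.15087036 -1.9645894 ] yaw -0.17458108576689205
tip [ 0.68644363 -0.04991258  0.2614173 ]
```

View pics/s6c.png

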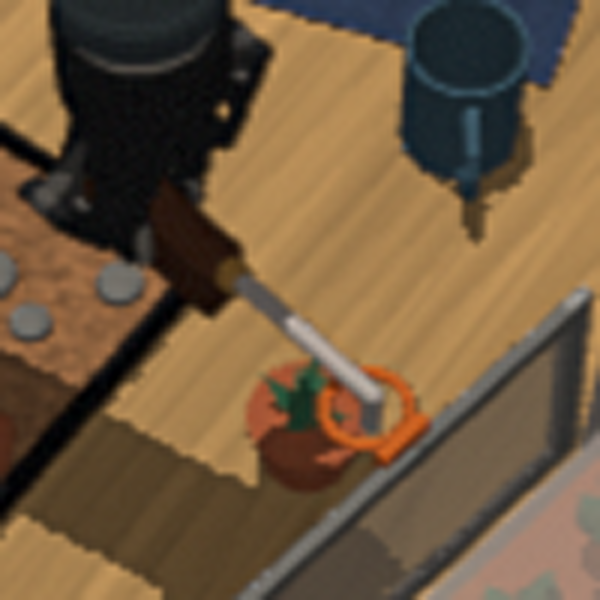

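The spike is about 17 mm down through the ring. Next I work out the arc pull: the ring's circle about the hinge, with the pole pitching about 0.6 of the hatch angle.

```bash
python3 - <<'E'
from h import *
def state(th,al,dep):
    rc=np.array([.03*np.cos(th)+.15*np.sin(th), .13+.15*np.cos(th)-.03*np.sin(th)])
    nb=rc+.019*np.array([np.cos(th),-np.sin(th)])
    A=nb+.008*np.array([-np.cos(al),np.sin(al)])
    tip=A+dep*np.array([-np.sin(al),-np.cos(al)])
    tcp=tip-.136*np.array([-np.cos(al),np.sin(al)])+.0064*np.array([np.sin(al),np.cos(al)])
    return tcp,tip,rc
prev=None
cur=np.array([.1743,.2677]);pa=0
for i,th in enumerate(np.linspace(.10,.84,12)):
    al=.62*(th-.06) ; tcp,tip,rc=state(th,al,.0155)
    d=tcp-cur
    # tool axes in (u,z): x=(-cos,sin) ; z=(-sin,-cos)
    tx=np.array([-np.cos(pa),np.sin(pa)]);tz=np.array([-np.sin(pa),-np.cos(pa)])
    print(round(th,3),tcp.round(4),'row x %.4f z %.4f ry %.2f'%(d@tx,d@tz,np.degrees(al-pa)))
    cur=tcp;pa=al
E
```

```text
0.1 [0.1915 0.2621] row x -0.0172 z 0.0056 ry 1.42
0.167 [0.2004 0.2522] row x -0.0092 z 0.0097 ry 2.39
0.235 [0.2088 0.2416] row x -0.0091 z 0.0099 ry 2.39
0.302 [0.2166 0.2305] row x -0.0089 z 0.0102 ry 2.39
0.369 [0.2237 0.2189] row x -0.0088 z 0.0104 ry 2.39
0.436 [0.2302 0.2068] row x -0.0087 z 0.0107 ry 2.39
0.504 [0.236  0.1942] row x -0.0085 z 0.0109 ry 2.39
0.571 [0.2411 0.1812] row x -0.0084 z 0.0111 ry 2.39
0.638 [0.2454 0.1679] row x -0.0082 z 0.0114 ry 2.39
0.705 [0.2489 0.1542] row x -0.0081 z 0.0116 ry 2.39
0.773 [0.2516 0.1402] row x -0.0079 z 0.0118 ry 2.39
0.84 [0.2535 0.1261] row x -0.0078 z 0.0120 ry 2.39
```

Emit:
servo_tool(series=[[[-0.009,0,0.002,0,0.7,0,0],[-0.008,0,0.003,0,0.7,0,0],[-0.0046,0,0.0048,0,1.2,0,0],[-0.0046,0,0.0049,0,1.2,0,0],[-0.0046,0,0.0049,0,1.2,0,0],[-0.0045,0,0.005,0,1.2,0,0],[-0.0045,0,0.0051,0,1.2,0,0],[-0.0044,0,0.0051,0,1.2,0,0],[0,0,0,0,0,0,0]]])

```text
time: 14.88
position: [0.5089, -0.0204, 0.2292]
ee_rot: [0.994, -0.087, 0.073, 0.007]
force: [0.8, -0.0, -1.3]
width: 0.0226
```

```bash
python3 - <<'E'
from h import *
o=bot.get_obs();M=R.from_quat(o['ee_rot']).as_matrix();P=o['position'];print(o['time'],P,o['width'],o['force'],'pitch',np.arcsin(M[2,0]),'yaw',np.arctan2(M[1,0],M[0,0]))
x=np.array([.985,-.174]);print('u',-(P[:2]-[.724,-.057])@x)
print('tip',P+M@[.136,-.0015,.0064])
s=bot.grab_frame('scene');cv2.imwrite('pics/s7.png',s);cv2.imwrite('pics/s7c.png',cv2.resize(s[170:290,230:350],None,fx=5,fy=5,interpolation=cv2.INTER_CUBIC))
E
```

```text
14.875 [ 0.50887671 -0.02041336  0.22923184] 0.022602972304449416 [ 0.75028319 -0.04335329 -1.25757354] pitch 0.1469592962003085 yaw -0.17431122111295982
u 0.21826251082862896
tip [ 0.64255452 -0.04243541  0.24281435]
```

View pics/s7c.png

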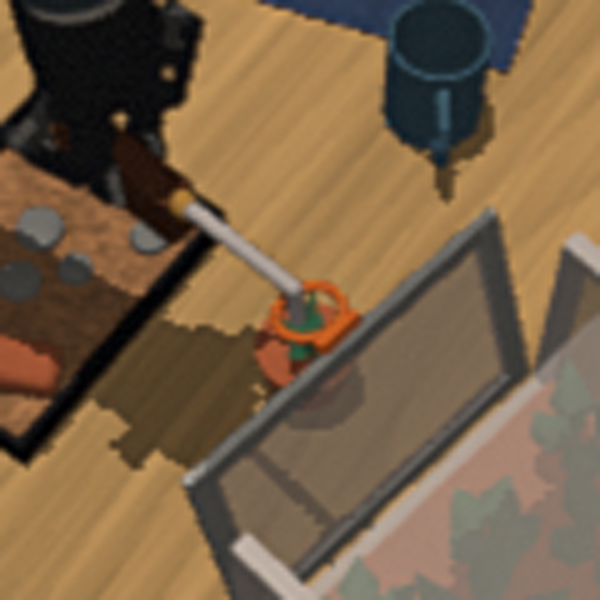

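The hook is engaged (ring at (312,312) in the crop) and the hatch is following. Continuing along the arc.

Emit:
servo_tool(series=[[[-0.0044,0,0.0052,0,1.2,0,0],[-0.0044,0,0.0052,0,1.2,0,0],[-0.0043,0,0.0053,0,1.2,0,0],[-0.0043,0,0.0054,0,1.2,0,0],[-0.0043,0,0.0054,0,1.2,0,0],[-0.0043,0,0.0055,0,1.2,0,0],[-0.0042,0,0.0055,0,1.2,0,0],[-0.0042,0,0.0056,0,1.2,0,0],[-0.0041,0,0.0057,0,1.2,0,0],[-0.0041,0,0.0057,0,1.2,0,0],[0,0,0,0,0,0,0]]])

```text
time: 16.3
position: [0.4812, -0.0156, 0.1662]
ee_rot: [0.98, -0.086, 0.177, 0.016]
force: [-0.3, 0.4, -1.5]
width: 0.0229
```

```bash
python3 - <<'E'
from h import *
o=bot.get_obs();M=R.from_quat(o['ee_rot']).as_matrix();P=o['position'];print(o['time'],P,o['width'],o['force'],'pitch',np.arcsin(M[2,0]),'yaw',np.arctan2(M[1,0],M[0,0]))
x=np.array([.985,-.174]);print('u',-(P[:2]-[.724,-.057])@x)
print('tip',P+M@[.136,-.0015,.0064])
s=bot.grab_frame('scene');cv2.imwrite('pics/s8.png',s);cv2.imwrite('pics/s8c.png',cv2.resize(s[170:290,230:350],None,fx=5,fy=5,interpolation=cv2.INTER_CUBIC))
E
```

```text
16.3 [ 0.48123301 -0.0155632   0.16619936] 0.022885877532483948 [-0.33906605  0.37528768 -1.46195404] pitch 0.356471719317431 yaw -0.17379313305897146
u 0.2463354919498788
tip [ 0.60922185 -0.03651707  0.20766021]
```

View pics/s8c.png

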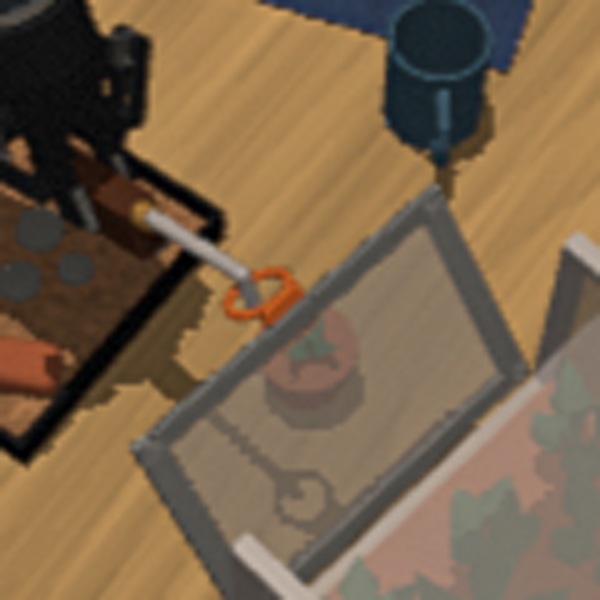

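Emit:
servo_tool(series=[[[-0.0041,0,0.0058,0,1.2,0,0],[-0.004,0,0.0058,0,1.2,0,0],[-0.004,0,0.0059,0,1.2,0,0],[-0.004,0,0.0059,0,1.2,0,0],[-0.0039,0,0.006,0,1.2,0,0],[-0.0039,0,0.006,0,1.2,0,0],[0,0,0,0,0,0,0],[0,0,0,0,0,0,0]]])

```text
time: 17.35
position: [0.4781, -0.0142, 0.1274]
ee_rot: [0.967, -0.085, 0.241, 0.02]
force: [5.0, -1.3, -1.4]
width: 0.0227
```

```bash
cat > look.py <<'E'
import sys
from h import *
n=sys.argv[1]
o=bot.get_obs();M=R.from_quat(o['ee_rot']).as_matrix();P=o['position'];print(o['time'],P,o['width'],o['force'],'pitch',np.arcsin(M[2,0]),'yaw',np.arctan2(M[1,0],M[0,0]))
x=np.array([.985,-.174]);print('u',-(P[:2]-[.724,-.057])@x)
print('tip',P+M@[.136,-.0015,.0064])
s=bot.grab_frame('scene');cv2.imwrite(f'pics/{n}.png',s);cv2.imwrite(f'pics/{n}c.png',cv2.resize(s[170:290,230:350],None,fx=5,fy=5,interpolation=cv2.INTER_CUBIC))
E
python3 look.py s9
```

```text
17.35 [ 0.47812124 -0.01421819  0.12735117] 0.02268999529496156 [ 5.03585179 -1.28798634 -1.44886874] pitch 0.4892704211164619 yaw -0.17554697109914297
u 0.24963461629248734
tip [ 0.59954453 -0.03422159  0.18562172]
```

View pics/s9c.png

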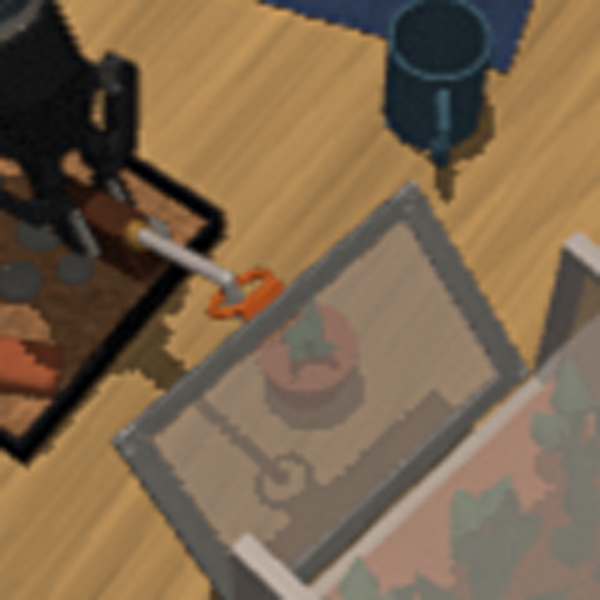

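```bash
python3 - <<'E'
from h import *
x=np.array([.985,-.174]);y=np.array([.174,.985]);H=np.array([.724,-.057])
f=lambda p:((p-[230,170])*5+2).round(0)
for th in(.0,.06,.65,.7,.75,.8):
    L=[]
    for v in(.118,-.118):
        p=np.r_[H-x*(.145*np.sin(th))+y*v,.13+.145*np.cos(th)];L.append(f(proj('scene',p)))
    c=np.r_[H-x*(.03*np.cos(th)+.15*np.sin(th)),.13+.15*np.cos(th)-.03*np.sin(th)];print(th,*L,'ring',f(proj('scene',c)))
E
```

```text
0.0 [561. 253.] [250. 541.] ring [370. 351.]
0.06 [549. 244.] [237. 529.] ring [358. 342.]
0.65 [439. 184.] [134. 451.] ring [258. 294.]
0.7 [431. 182.] [127. 448.] ring [252. 294.]
0.75 [424. 181.] [121. 445.] ring [246. 294.]
0.8 [417. 180.] [115. 442.] ring [241. 294.]
```

Emit:
servo_tool(series=[[[-0.004,0,0.003,0,0.6,0,0],[-0.004,0,0.003,0,0.6,0,0],[0,0,0,0,0,0,0],[0,0,0,0,0,0,0]]])

```text
time: 17.9
position: [0.4804, -0.0135, 0.1236]
ee_rot: [0.962, -0.086, 0.257, 0.02]
force: [8.9, -4.2, 7.8]
width: 0.0228
```

```bash
python3 look.py s10
```

```text
17.9 [ 0.4803731  -0.01347259  0.12356859] 0.02278530272787413 [ 8.89902673 -4.15639709  7.84169725] pitch 0.5221060403214011 yaw -0.17965450375848965
u 0.24754626276272587
tip [ 0.59976769 -0.03358886  0.18585404]
```

View pics/s10c.png

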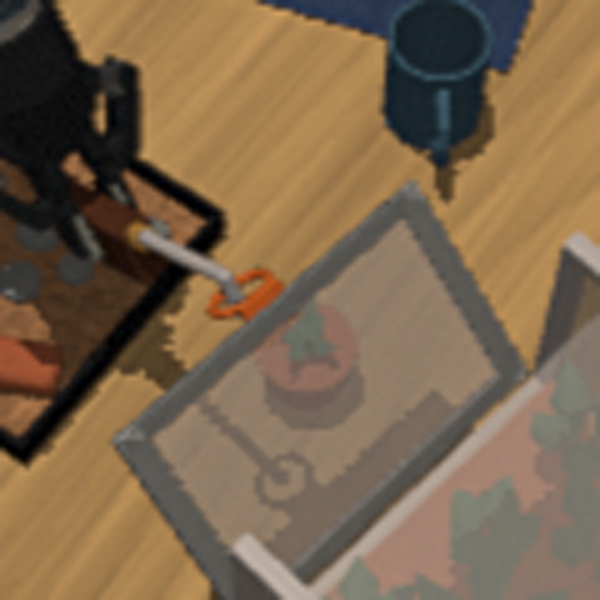

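Force rises with no further movement, so the hatch is at its stop. I'll relax, centre the spike in the ring, then withdraw along the spike axis.

Emit:
servo_tool(series=[[[0.005,0,-0.002,0,0,0,0],[0.005,0,-0.002,0,0,0,0],[0.005,0,-0.002,0,0,0,0],[0.003,0,0,0,0,0,0],[0,0,0,0,0,0,0]]])

```text
time: 18.58
position: [0.4837, -0.0159, 0.13]
ee_rot: [0.965, -0.085, 0.249, 0.022]
force: [0.5, 0.6, -2.1]
width: 0.0228
```

```bash
python3 look.py s11
```

```text
18.575 [ 0.48370479 -0.01589128  0.12998896] 0.02284450536642266 [ 0.54057267  0.58361932 -2.05416454] pitch 0.5051271820489016 yaw -0.1747190207296533
u 0.24384370042928102
tip [ 0.60421876 -0.0356428   0.19020084]
```

View pics/s11c.png

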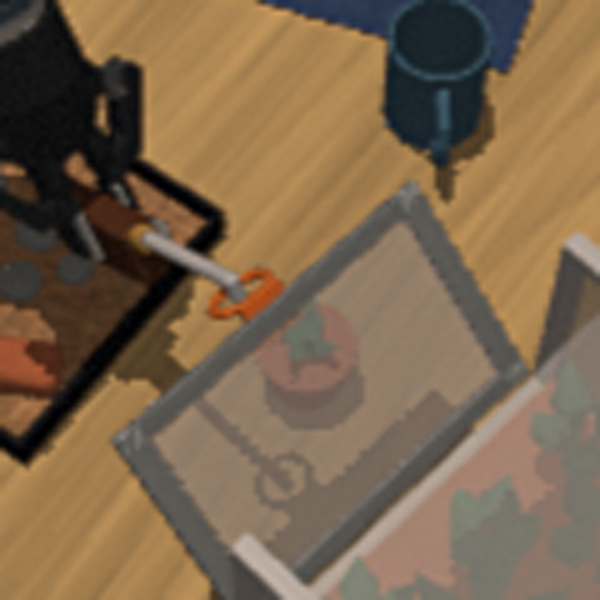

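Emit:
servo_tool(series=[[[0.002,0,-0.006,0,0,0,0],[0,0,-0.008,0,0,0,0],[0,0,-0.008,0,0,0,0],[0,0,-0.008,0,0,0,0],[0,0,-0.008,0,0,0,0],[0,0,-0.01,0,0,0,0],[0,0,-0.012,0,0,0,0],[0,0,0,0,0,0,0]]])

```text
time: 19.62
position: [0.457, -0.011, 0.1841]
ee_rot: [0.964, -0.084, 0.25, 0.022]
force: [0.3, 0.4, -1.8]
width: 0.023
```

```bash
python3 look.py s12
```

```text
19.625 [ 0.45696474 -0.01104286  0.1840913 ] 0.022997516212451802 [ 0.33547772  0.41972692 -1.75295276] pitch 0.5068984056263489 yaw -0.17447342905853697
u 0.27102627213903663
tip [ 0.57737837 -0.03074583  0.24451946]
```

View pics/s12c.png

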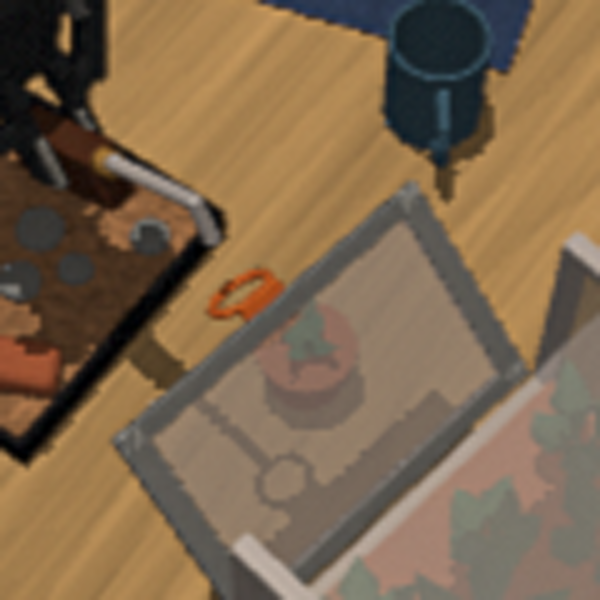

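The spike is out and the hatch stays down, with the ring at (245,295). Next I lift, level the pole and carry it back to the mat.

Emit:
servo_tool(series=[[[0.018,0,-0.033,0,0,0,0],[0.02,0,-0.036,0,0,0,0],[0,0,0,0,-7.25,0,0],[0,0,0,0,-7.25,0,0],[0,0,0,0,-7.25,0,0],[0,0,0,0,-7.25,0,0],[0,0,0,0,0,0,0]]])

```text
time: 20.55
position: [0.4587, -0.0116, 0.2615]
ee_rot: [0.996, -0.088, -0.0, -0.0]
force: [0.2, -0.2, -1.5]
width: 0.0228
```

Emit:
servo_tool(series=[[[-0.0115,-0.0352,0,0,0,0,0],[-0.0115,-0.0352,0,0,0,0,0],[-0.0115,-0.0352,0,0,0,0,0],[-0.0115,-0.0352,0,0,0,0,0],[-0.0115,-0.0352,0,0,0,0,0],[-0.0115,-0.0352,0,0,0,0,0],[-0.0115,-0.0352,0,0,0,0,0],[-0.0115,-0.0352,0,0,0,0,0],[-0.0115,-0.0352,0,0,0,0,0],[0,0,0,0,0,0,0]]])

```text
time: 21.8
position: [0.4073, 0.3224, 0.2622]
ee_rot: [0.996, -0.084, 0.0, -0.001]
force: [-0.4, -0.7, -1.2]
width: 0.0228
```

Emit:
servo_tool(series=[[[0,0,0,0,0,-6.8,0],[0,0,0,0,0,-6.8,0],[0,0,0,0,0,-6.8,0],[0,0,0,0,0,-6.8,0],[0,0,0,0,0,0,0],[0,0,0,0,0,0,0]]])

```text
time: 22.55
position: [0.41, 0.318, 0.2623]
ee_rot: [0.989, 0.148, 0.0, 0.0]
force: [0.2, 0.1, -1.4]
width: 0.023
```

```bash
python3 - <<'E'
from h import *
o=bot.get_obs();M=R.from_quat(o['ee_rot']).as_matrix();P=o['position'];print(o['time'],P,o['ee_rot'],o['width'],o['force'],'pitch',np.arcsin(M[2,0]),'yaw',np.arctan2(M[1,0],M[0,0]),o['q'].round(2))
d=M.T@(np.array([.410,.3193,.3])-P);print('tool shift',d)
s=bot.grab_frame('scene');cv2.imwrite('pics/s13c.png',cv2.resize(s[90:290,230:430],None,fx=3,fy=3,interpolation=cv2.INTER_CUBIC))
E
```

```text
22.55 [0.40996902 0.31796844 0.26231711] [9.88951618e-01 1.48237893e-01 1.67073699e-04 4.43104723e-04] 0.022955666705929034 [ 0.15893534  0.1316117  -1.39970869] pitch 0.0001990857909104116 yaw 0.29757260764125326 [-0.21  0.15 -0.57  1.85  0.09  1.17 -2.09]
tool shift [ 0.00042754 -0.00122907 -0.03768396]
```

View pics/s13c.png

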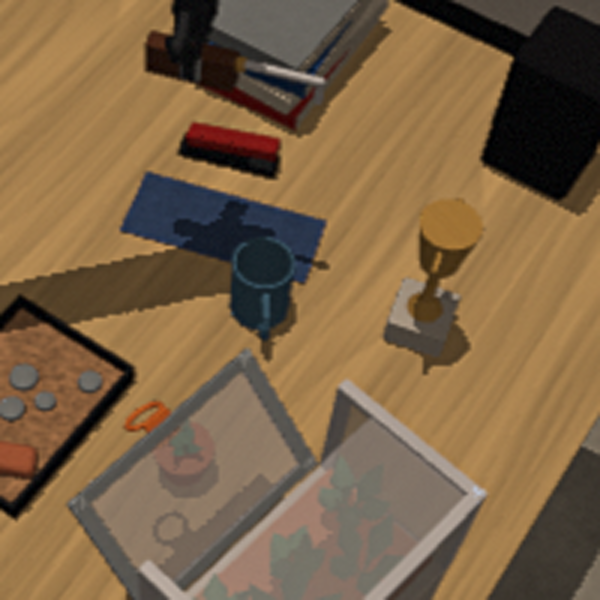

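Emit:
servo_tool(series=[[[0,-0.001,0.05,0,0,0,0],[0,0,0.05,0,0,0,0],[0,0,0.05,0,0,0,0],[0,0,0.05,0,0,0,0],[0,0,0.03,0,0,0,0],[0,0,0.01,0,0,0,0],[0,0,0.003,0,0,0,0],[0,0,0,0,0,0,0],[0,0,0,0,0,0,0]]])

```text
time: 23.72
position: [0.4109, 0.3207, 0.0211]
ee_rot: [0.989, 0.149, 0.001, -0.001]
force: [-0.1, -1.0, -2.0]
width: 0.023
```

Emit:
servo_tool(series=[[[0,0,0.004,0,0,0,0],[0,0,0,0,0,0,0],[0,0,0.003,0,0,0,0],[0,0,0,0,0,0,0]]])

```text
time: 24.22
position: [0.41, 0.32, 0.0134]
ee_rot: [0.989, 0.149, 0.0, 0.0]
force: [-1.0, -2.5, 4.8]
width: 0.0227
```

The pole is touching down: TCP is 0.0134, the same as at the grasp, and the force has reversed. I'll release, then lift straight up.

Emit:
servo_tool(series=[[[0,0,0,0,0,0,25],[0,0,0,0,0,0,45],[0,0,0,0,0,0,60],[0,0,0,0,0,0,60],[0,0,-0.01,0,0,0,60],[0,0,-0.03,0,0,0,60],[0,0,-0.05,0,0,0,60],[0,0,-0.05,0,0,0,60],[0,0,-0.05,0,0,0,60],[0,0,-0.03,0,0,0,60],[0,0,0,0,0,0,60]]])

```text
time: 25.6
position: [0.4114, 0.3216, 0.2364]
ee_rot: [0.989, 0.15, 0.004, -0.001]
force: [-0.1, -0.4, -0.1]
width: 0.0513
```

Emit:
servo_tool(series=[[[-0.02,0.04,-0.01,0,0,0,60],[-0.02,0.04,-0.01,0,0,0,60],[-0.01,0.04,-0.01,0,0,0,60],[-0.01,0.04,0,0,0,0,60],[-0.01,0.04,0,0,0,0,60],[0,0,0,0,0,0,60]]])

```text
time: 26.35
position: [0.4011, 0.1041, 0.2609]
ee_rot: [0.989, 0.146, -0.002, 0.001]
force: [-0.1, 1.0, 0.3]
width: 0.0513
```

```bash
python3 - <<'E'
from h import *
o=bot.get_obs();print(o['time'],o['position'],o['force'])
t=bot.grab_frame('top');s=bot.grab_frame('scene');cv2.imwrite('pics/t14.png',t);cv2.imwrite('pics/s14.png',s)
ht=cv2.cvtColor(t,cv2.COLOR_BGR2HSV);m=cv2.inRange(ht,(0,100,30),(14,255,140));k=np.zeros_like(m);k[240:310,155:200]=m[240:310,155:200]
c,_=cv2.findContours(k,cv2.RETR_EXTERNAL,cv2.CHAIN_APPROX_NONE);c=max(c,key=cv2.contourArea)
r=cv2.minAreaRect(c);B=np.array([onz('top',*p,.045)[:2] for p in cv2.boxPoints(r)]);C=B.mean(0);print(r,C,[ (np.linalg.norm(B[i]-B[i-1]).round(3),np.arctan2(*(B[i]-B[i-1])[::-1]).round(3)) for i in range(4)])
yw=.3;mid=C+.047*np.array([np.cos(yw),np.sin(yw)]);a=.274;print('mid in mat',np.array([[np.cos(a),np.sin(a)],[-np.sin(a),np.cos(a)]])@(mid-[.4512,.3315]))
E
```

```text
26.35 [0.4010626  0.10408289 0.26092875] [-0.09302131  0.96464258  0.3415575 ]
((171.8195343017578, 274.9481506347656), (35.62186050415039, 8.696114540100098), 75.0685806274414) [0.41030885 0.31866268] [(np.float64(0.102), np.float64(0.305)), (np.float64(0.025), np.float64(-1.297)), (np.float64(0.102), np.float64(-2.839)), (np.float64(0.025), np.float64(1.842))]
mid in mat [ 4.14478128e-03 -7.20671799e-05]
```

View pics/t14.png

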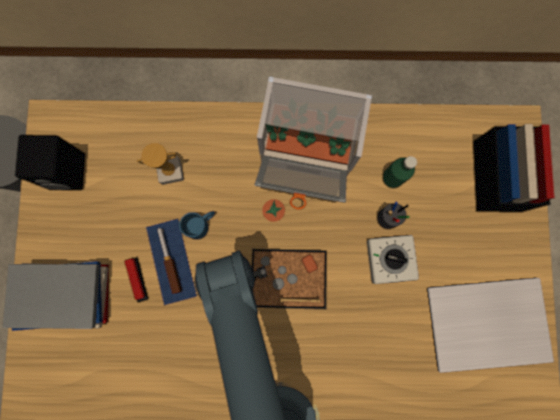

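View pics/s14.png

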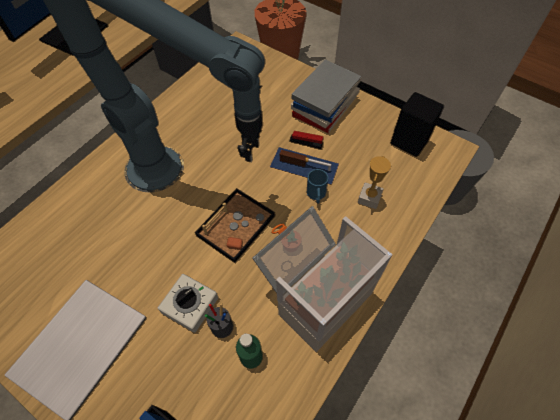

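The pole lies on the mat about 4 mm from its middle and the bystanders are where they started. I'll make one last check of hatch angle and knob, then hand in.

```bash
python3 - <<'E'
from h import *
t=cv2.imread('pics/t14.png');s=cv2.imread('pics/s14.png');px={}
for n,im,b in[('top',t,(288,190,312,212)),('scene',s,(268,220,292,240))]:
    m=cv2.inRange(cv2.cvtColor(im,cv2.COLOR_BGR2HSV),(5,185,140),(20,255,255));k=np.zeros_like(m);x0,y0,x1,y1=b;k[y0:y1,x0:x1]=m[y0:y1,x0:x1]
    c,_=cv2.findContours(k,cv2.RETR_EXTERNAL,cv2.CHAIN_APPROX_NONE);c=max(c,key=cv2.contourArea);px[n]=cv2.fitEllipse(c)[0]
p,e=tri([ray(n,*q) for n,q in px.items()]);print(px,p,e)
u=-(p[:2]-[.724,-.057])@np.array([.985,-.174]);z=p[2]-.13;print('theta',np.arctan2(u,z)-np.arctan2(.03,.15))
cv2.imwrite('pics/t14k.png',cv2.resize(t[210:300,350:440],None,fx=5,fy=5,interpolation=cv2.INTER_CUBIC))
E
```

```text
{'top': (297.8592529296875, 201.046142578125), 'scene': (278.7491455078125, 228.26959228515625)} [ 0.6005711  -0.03435081  0.21710195] [np.float64(7.631208882325117e-05), np.float64(7.631208882344083e-05)]
theta 0.7667551327989365
```

View pics/t14k.png

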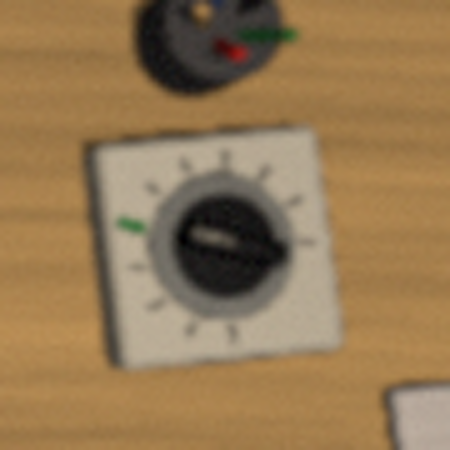

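The pointer line (212,235) lies towards the green mark (130,225). The hatch measures about 0.77 rad, and the ring fit includes its tab, which biases this low.

```bash
python3 - <<'E'
from station import bot
print(bot.finish_job())
E
```

```text
the job is handed in; nothing more can be done
None
```

I handed the job in at about 26.5 s of the 72 s. No verdict is reported, so the results below are from my own checks.

- **Knob:** I gripped the bar and turned it 55° clockwise. Gripper yaw at the end was 1.352 rad and the green mark measured 1.350, so the reading is about 1.90. The wrist and top views both show the pointer at green.
- **Hatch:** The spike went about 17 mm down through the ring, and I pulled along the hinge arc with the pole only. At the end the force rose to about 12 N and the hatch moved no further, so I took it as at its stop. After I withdrew the spike, the ring gave about 0.77 rad in the camera views. That is slightly under the 0.80 stop but above the 0.72 needed; the ring fit includes its mounting tab, which biases it low.
- **Pole:** It lies on the mat with its middle about 4 mm from the mat's middle, and about 0.03 rad off the mat's direction.
- **Other things:** The loose items look unmoved in the top and scene views, compared by eye. The gripper was clear of everything when I handed in.

No check failed. The only disagreements were about 2–3 mm between the cameras on the knob and spike positions, within the clearances I had.

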